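Plug a control board into the ventilation controller's card frame in a cellar

TASK

Take the control board out of its wooden stand and slide it down between the two card guides of the card frame until you feel it rest on the sprung contacts; do not push it home by hand. Let go of it, then swing the frame's two ejector levers in, right up to their stops, so that their noses press the board fully home. Work gently, never forcing board or levers, leave the other things on the table where they are, and finish with nothing touched.

Things in the scene. Friction and masses are not known exactly. Their poses are not given: they have to be found in the camera images.
- board: Dark green control board, about 0.2 kg, upright in the wooden stand. Origin: middle of its lower edge; z up, y along its length, x through its thickness. Plate 140 long, 5 thick, z = 8 to 100; below it a tongue 92 long. The lever noses press its bare top shoulders (z = 100, |y| = 30 to 70). Parts on one face stand out 14 at most, below z = 62, |y| < 50. Works either way round.
- board_grip (a point): Centre of the board's black grip bar, 114 above the board's origin. The bar is 60 long (board's y), 12 thick (x), 30 high (z = 99 to 129 on the board). Held loosely, the board pivots between the fingers when one end catches.
- cage: Fixed grey base plate, 130 (x) by 230 (y) by 10, of an open-topped card frame. Origin: centre of its underside on the table, z up. The board goes in over it, its length along y. Two card guides, sprung contacts and two levers form one rigid nest, screwed on somewhere between -8 and +8 along the plate's x from its middle: not reported, to be seen or felt. In y it is centred.
- guide_mouth (a point): The plate's middle (nest offset not included), at the height of the guide mouths, z = 108. Each guide, |y| = 60 to 72, is a groove 7 wide in x for the 5 thick board between two hard, sharp-edged, flat-topped black lips 12 thick: touch slowly. End walls at |y| = 71.5 (1.5 play at each end of the board), top at z = 108.
- contact_top (a point): The plate's middle (nest offset not included), at the height of the contact block's top at rest, z = 24: the board's origin is there when it rests on the contacts, and at about z = 18.5 when pressed home. The block, 96 by 16, carries the board's weight unmoved, gives way at 4 N in all, rising to 8 N, and stops 6 lower.
- lever_a (a joint): Steel ejector lever at +y; swings in the y-z plane about a hinge at y = 92, z = 122 on the frame. 0 rad: closed on its stop; grows as its top swings outward, away from the board; starts open at 1.05 to 1.3. Its 26 long nose meets a resting board's shoulder at about 0.22. Stiff hinge (0.25 N m): stays where left. The stop is firm: 10 N or more per mm at the tip.
- lever_b (a joint): The same lever at -y, mirrored (hinge y = -92). Both: handle 60 long from the hinge to the centre of its round tip (10 thick, 18 wide along x), leaning outward from upright by (value - 0.4) rad, so 0.4 inward when closed. Pushed at the tip along its arc it takes about 4 N free, up to 9 N pressing the board home.
- stand: Fixed wooden storage stand: base 110 (x) by 180 (y) by 12, two end posts up to z = 57 whose grooves hold the board's ends. Origin: centre of its underside. The board stands along its y, on the base's top at z = 12. Lift the board straight up at least 50 to clear it.
- cleaner: White bottle of cleaner, 68 across, 200 tall. A bystander; origin at its underside (screwdriver: underside, mid-length). Leave it alone.
- paint_tin: Bare metal tin, 80 across, 100 tall. A bystander; origin at its underside (screwdriver: underside, mid-length). Leave it alone.
- screw_jar: Glass jar of screws, 66 across, 85 tall. A bystander; origin at its underside (screwdriver: underside, mid-length). Leave it alone.
- driver: Screwdriver lying near the robot between stand and frame. A bystander; origin at its underside (screwdriver: underside, mid-length). Leave it alone.
- mug: White mug, 80 across, 90 tall. A bystander; origin at its underside (screwdriver: underside, mid-length). Leave it alone.
- carton: Cardboard carton 90 x 120 x 60. A bystander; origin at its underside (screwdriver: underside, mid-length). Leave it alone.
- bulb_tube: Upright cardboard tube, 44 across, 130 tall. A bystander; origin at its underside (screwdriver: underside, mid-length). Leave it alone.

How it is judged:
On the way, in this order (a step that is already met when the one before it is completed fails the run):
1. the board stands in both guides, down on the contacts (x of board in the frame of cage between -0.0105 and 0.0105 m and y of board in the frame of cage between -0.004 and 0.004 m and angle between the z axis of board and the z axis of cage, either way round below 0.06 rad and angle between the y axis of board and the y axis of cage, either way round below 0.06 rad and z of board in the frame of cage between 0.02 and 0.027 m), for 0.2 s.
2. both levers are swung in to their stops and the board is pressed home (value of joint each of lever_a, lever_b below 0.04 rad and z of board in the frame of cage between 0.016 and 0.0203 m), for 0.2 s.
At the end, for the whole second after the job is handed in: The board is in both guides (within 10.5 mm of the plate's middle across and 4 mm along, 0.06 rad of its direction), its lower edge 16 to 20.3 mm above the frame's underside, both levers within 0.04 rad of closed, everything at rest and let go (all of step 2 and x of board in the frame of cage between -0.0105 and 0.0105 m and y of board in the frame of cage between -0.004 and 0.004 m and angle between the z axis of board and the z axis of cage, either way round below 0.06 rad and angle between the y axis of board and the y axis of cage, either way round below 0.06 rad and linear speed of board below 0.01 m/s and velocity of joint each of lever_a, lever_b below 0.05 rad/s); the robot touches nothing.
It fails at once if the board is pushed home by hand: contact block pressed down more than 3 mm (board origin below 21 mm in the frame, in the guides) while the fingers touch the board (x of board in the frame of cage between -0.0105 and 0.0105 m and y of board in the frame of cage between -0.004 and 0.004 m and angle between the z axis of board and the z axis of cage, either way round below 0.06 rad and angle between the y axis of board and the y axis of cage, either way round below 0.06 rad and z of board in the frame of cage between 0.01 and 0.021 m and contact force between the fingers and board above 0.5 N).
It fails at once if the board is forced on the frame with more than 60 N (sum of all its contacts) (contact force between board and cage above 60 N).
It fails at once if the fingers or arm press a lever or the frame with more than 35 N (contact force between any of the fingers, the arm and cage above 35 N).
It fails at once if one of the seven bystanders is moved more than 20 mm (distance of any of cleaner, paint_tin, screw_jar, driver, mug, carton, bulb_tube from where it was at the start of the episode above 0.02 m).
It also fails if it takes over 72 s, if anything falls off the work surface, if the arm or the gripper's body presses on something with over 40 N, if the wrist force passes 120 N, or if a joint passes its speed limit or range.

ROBOT

A 6-joint arm with a two-finger parallel gripper is mounted at the origin on the work surface. World frame = base frame: x ahead of the robot, y to its left, z up, the work surface at z = 0. Lengths are in m, angles in rad, forces in N, time in s.
With the tool pointing down it reaches from about 0.35 to 0.775 m from the base axis. Payload 5.5 kg.
Tool frame: the origin (TCP) lies at the very end of the fingers, on their centre line; the grasp point (between the pads) lies 19 mm behind it (env.grip_point_offset is the distance from the TCP to the grasp point, in m); z points along the fingers, y is the line along which they close (so a half turn about z gives the same grasp; the last joint's range is limited). The gripper opens to 85 mm and grips with 20 to 120 N. Pads are 22 mm wide; open, the fingers measure 114 mm over their backs; the gripper's body (76 mm by 85 mm) begins 54 mm behind the grasp point. The pads swing forward as they close: fully open they stand 13 mm farther back than shut.
Start: joints at [-1.446, 0.313, 0.046, 1.304, 0, 1.431], TCP at [0.15, -0.555, 0.231] pointing down, gripper open.
Joint ranges: [-2.76, 2.76], [-0.86, 1.69], [-1.03, 1.26], [-2.2, 2.34], [-1.47, 1.5], [-3.14, 3.14]. Speed limits (rad/s): [2.57, 2.57, 3.14, 3.14, 3.14, 3.14].

INTERFACE

Orientations are given as a unit quaternion [w, x, y, z].
In Python, from workcell import sensors, imaging, workorder, env gives the robot as it stands.
- The arm moves only by the shell command python3 -m handwheel 'ROWS' [FORCE]. ROWS is JSON, a list of rows, each a list of 5 numbers: the shift along the tool's x, y, z in mm, then the turn about the tool's z in rad, then the opening, from 0 (shut) to 1 (fully open). A call has 1 to 8 rows; each row is the pose to reach, as a shift and turn from the pose commanded when the call began, along the tool's axes at that moment; what a row does not reach only later rows make up. A row lasts 1/10 s, in which the tool goes at most 50 mm and 8.59 degrees, less where a joint would pass 70% of its speed; a pose out of reach is approached as far as the arm can. A call with a gripper value outside its range is refused whole. The fingers move at their own pace and stop on an object; FORCE is the grip in N (left out, the last holds). Time passes only in rows, so rows that repeat a pose let the fingers close. It gives the time, the measured TCP pose, the force, the opening and the grip force at its end, in the units of the state.
- sensors.get_state(): the state, without advancing time (a new reading comes with each control period).
- imaging.read_camera(name): name is "side" or "top" or "wrist"; returns a dict with "color" (420x560x3 uint8, blue, green, red), "z_map" (420x560 float32, m along the optical axis (not along the pixel's ray), 0 where there is no reading), "fx", "fy", "cx", "cy" (pixels), "xyz" and "rotation" of the camera in the world. Camera axes: x right, y down, z forward; pixel columns grow to the right and rows downward; lengths in m; the calibration is good to about 2 mm. A picture is of the moment at which its call begins.
- workorder.hand_in(): hands the job in; it is judged then, once.
The state is a dict: "clock": time; "joint_pos": joint angles; "qvel": joint speeds; "tau": joint torques, N m; "tcp_pos": TCP position; "orientation": TCP orientation; "wrist_force": force on the tool from outside, world axes, zero at the start; "ft_torque": the same for the moment, N m; "finger_gap": finger opening in m; "grip_force": force on a finger pad.
Only numpy, scipy, OpenCV 4.12 (cv2) and the standard library are available. Lean on these libraries where they do the work, as an engineer would, in place of code of your own. Each camera call takes 0.05 s, during which the arm holds its last target. There are 200 camera calls.

## Working session

There is one attempt and no reset: what is moved stays moved. The work goes in short steps, Python scripts to look and compute and a shell command to move; the robot and the scene stay as the last step left them, time stands still between calls to the robot, and variables do not carry over. Pictures are saved under pics/ and viewed, at most 10 in all, crops included, and the job is handed in when it is done.

```bash
mkdir -p pics; cat > h.py <<'E'
import numpy as np,cv2
from workcell import sensors,imaging,workorder,env
def cloud(im):
    z=im["z_map"].astype(float); v,u=np.mgrid[:z.shape[0],:z.shape[1]]
    p=np.dstack([(u-im["cx"])/im["fx"]*z,(v-im["cy"])/im["fy"]*z,z])
    w=p@np.array(im["rotation"]).T+np.array(im["xyz"]); w[z==0]=np.nan
    return w
E
python3 - <<'E'
from h import *
for n in ("top","side"):
    im=imaging.read_camera(n); cv2.imwrite(f"pics/{n}0.png",im["color"]); np.savez(f"{n}0.npz",**im)
    print(n,im["xyz"],np.round(im["rotation"],3).tolist(),im["fx"])
s=sensors.get_state();print(s, env.grip_point_offset)
E
```

```text
top [0.40466146 0.01636299 1.38856497] [-0.044, 0.715, -0.696, 0.038] 426.6267642624179
side [0.20610292 1.07187967 0.94979104] [0.067, -0.147, 0.885, -0.436] 390.3213738530045
{'clock': 0.1, 'joint_pos': array([-1.44562999e+00,  3.13913490e-01,  4.51113566e-02,  1.30358654e+00,
        8.06473272e-06,  1.43118389e+00]), 'qvel': array([ 0.00013283, -0.00205918,  0.00335787, -0.00078728, -0.00044452,
       -0.0001236 ]), 'tau': array([ 2.12255676e-03, -4.81725311e+01,  2.99242955e+01,  1.27545002e-02,
       -2.34092859e-04,  4.60382495e-06]), 'tcp_pos': array([ 0.1504058 , -0.55452479,  0.23051242]), 'orientation': array([-7.96125323e-04,  9.91249004e-01,  1.32002946e-01,  9.78302328e-06]), 'wrist_force': array([-0.13016476, -0.68944942,  0.22050456]), 'ft_torque': array([-0.00299389, -0.00935288,  0.0018261 ]), 'grip_force': 0.0, 'finger_gap': 0.08540772408266782} 0.0187
```

View pics/top0.png

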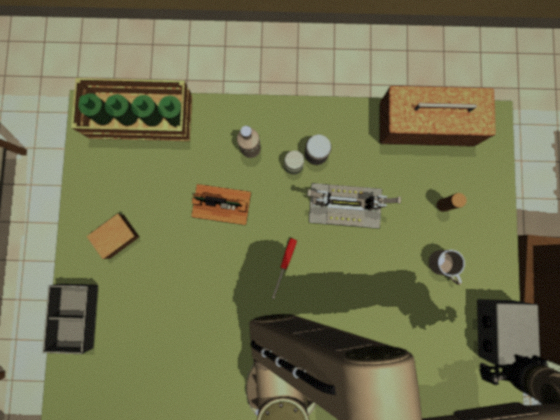

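View pics/side0.png

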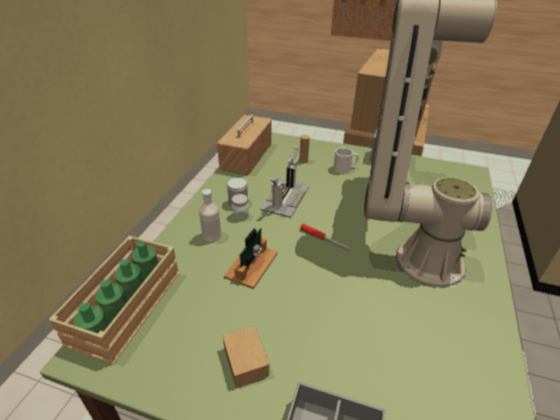

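The top view shows the stand with the board at about (221,204), the frame at (345,205), levers at x≈305 and 395, and the screwdriver at (285,265). The cleaner, jar and tin are at (248,140), (293,160) and (318,148).

```bash
python3 - <<'E'
from h import *
im=dict(np.load("top0.npz")); w=cloud(im); c=im["color"]
def reg(name,u0,u1,v0,v1,z0,z1):
    m=np.zeros(w.shape[:2],bool); m[v0:v1,u0:u1]=1
    m&=(w[...,2]>z0)&(w[...,2]<z1)
    p=w[m]
    r=cv2.minAreaRect((p[:,:2]*1000).astype(np.float32)); print(name,len(p),np.round(r[0],1),np.round(r[1],1),round(r[2],1),"mean",p.mean(0).round(4),"z med",np.median(p[:,2]).round(4))
    for ax in(0,1): print('   ',np.percentile(p[:,ax],[1,99]).round(3))
reg("stand",185,258,175,230,.006,.022)
reg("boardtop",185,258,175,230,.1,.2)
reg("plate",300,392,180,232,.005,.02)
reg("guides",318,378,175,225,.085,.118)
reg("levers",295,408,175,225,.12,.3)
cr=lambda u0,u1,v0,v1:cv2.resize(c[v0:v1,u0:u1],None,fx=5,fy=5,interpolation=cv2.INTER_CUBIC)
cv2.imwrite("pics/crop1.png",np.vstack([cr(290,410,175,235),cr(180,300,175,235)]))
E
```

```text
Traceback (most recent call last):
  File "h.py", line 6, in cloud
    w=p@np.array(im["rotation"]).T+np.array(im["xyz"]); w[z==0]=np.nan
      ~^~~~~~~~~~~~~~~~~~~~~~~~~~~
ValueError: matmul: Input operand 1 has a mismatch in its core dimension 0, with gufunc signature (n?,k),(k,m?)->(n?,m?) (size 4 is different from 3)
```

Rotation is a quaternion [w,x,y,z].

```bash
sed -i 's/^import numpy.*/&\nfrom scipy.spatial.transform import Rotation as R\nRm=lambda q:R.from_quat(np.array(q)[[1,2,3,0]]).as_matrix()/; s/np.array(im\["rotation"\]).T/Rm(im["rotation"]).T/' h.py
cat > m1.py <<'E'
from h import *
im=dict(np.load("top0.npz")); w=cloud(im); c=im["color"]
def reg(name,u0,u1,v0,v1,z0,z1):
    m=np.zeros(w.shape[:2],bool); m[v0:v1,u0:u1]=1
    m&=(w[...,2]>z0)&(w[...,2]<z1)
    p=w[m]
    if len(p)<3: print(name,len(p)); return
    r=cv2.minAreaRect((p[:,:2]*1000).astype(np.float32)); print(name,len(p),np.round(r[0],1),np.round(r[1],1),round(r[2],1),"mean",p.mean(0).round(4),"z med",np.median(p[:,2]).round(4))
    for ax in(0,1): print('   ',np.percentile(p[:,ax],[1,99]).round(3))
reg("stand",185,258,175,230,.006,.022)
reg("boardtop",185,258,175,230,.1,.2)
reg("plate",300,392,180,232,.005,.02)
reg("guides",318,378,175,225,.085,.118)
reg("levers",295,408,175,225,.12,.3)
cr=lambda u0,u1,v0,v1:cv2.resize(c[v0:v1,u0:u1],None,fx=5,fy=5,interpolation=cv2.INTER_CUBIC)
cv2.imwrite("pics/crop1.png",np.vstack([cr(290,410,175,235),cr(180,300,175,235)]))
E
python3 m1.py
```

```text
stand 1423 [579.7 212. ] [171.5 233.5] 2.6 mean [0.5683 0.2101 0.012 ] z med 0.0118
    [0.507 0.636]
    [0.119 0.305]
boardtop 156 [569.4 212.6] [138.3  12.6] 83.5 mean [0.5684 0.2109 0.1291] z med 0.1377
    [0.56  0.578]
    [0.146 0.281]
plate 2144 [ 577.2 -193.6] [167.8 299.3] 1.5 mean [ 0.5716 -0.1911  0.0121] z med 0.012
    [0.507 0.647]
    [-0.306 -0.076]
guides 166 [ 583.5 -183.6] [179.6  34.2] 87.0 mean [ 0.5813 -0.199   0.1051] z med 0.107
    [0.562 0.601]
    [-0.273 -0.097]
levers 307 [ 584.9 -193. ] [268.2  33.8] 86.9 mean [ 0.5832 -0.2008  0.1441] z med 0.1398
    [0.564 0.603]
    [-0.323 -0.059]
```

View pics/crop1.png

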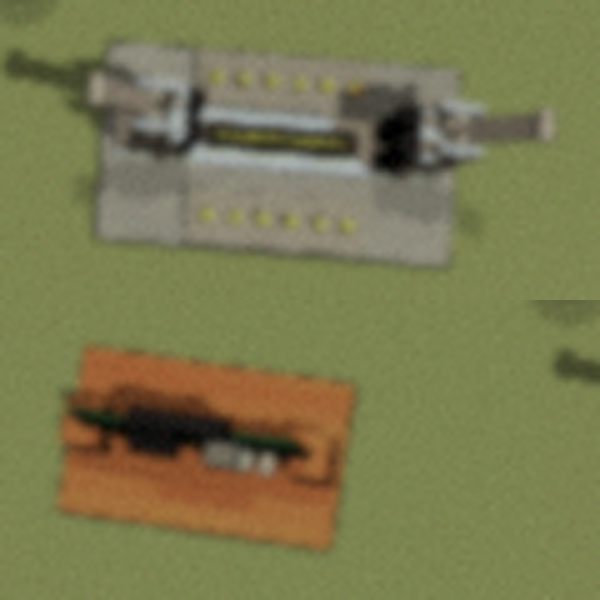

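The crop shows the frame plate with its nest shifted toward the top (+x), the groove line near (280,138). The board runs from (75,412) to (303,452) with the black grip around (175,428).

```bash
cat >> h.py <<'E'
def rows(target,yaw,name=""):
    """shift in tool axes (mm) and tool-z turn needed to put TCP at target, tool x at world yaw"""
    s=sensors.get_state(); M=Rm(s["orientation"]); d=M.T@(np.array(target)-s["tcp_pos"])*1000
    y0=np.arctan2(M[1,0],M[0,0]); t=-(yaw-y0); t=(t+np.pi)%(2*np.pi)-np.pi
    print(name,"shift",d.round(1),"turn",round(t,3),"|",s["tcp_pos"].round(4),"yaw",round(y0,4),"tilt",np.round(M[:2,2],4),"F",s["wrist_force"].round(1),"gap",round(s["finger_gap"],4),"t",round(s["clock"],2),"j6",round(s["joint_pos"][5],2))
E
python3 -m handwheel '[[30,-15,-20,-0.1,1],[70,-35,-50,-0.25,1],[110,-55,-80,-0.4,1],[150,-75,-110,-0.55,1],[190,-95,-130,-0.7,1],[230,-112,-140,-0.85,1],[270,-130,-150,-1.0,1],[310,-148,-150,-1.15,1]]'
python3 - <<'E'
from h import *
im=imaging.read_camera("wrist"); s=sensors.get_state(); M=Rm(s["orientation"])
print("cam in tool",M.T@(im["xyz"]-s["tcp_pos"]),"axes",(M.T@Rm(im["rotation"])).round(2).tolist(),im["fx"])
rows([.57,-.19,.37],1.49)
E
```

```text
clock: 0.9
tcp_pos: [0.4126, -0.3297, 0.3829]
orientation: [0.001, 0.758, 0.652, 0.0]
wrist_force: [0.6, -1.2, -0.4]
finger_gap: 0.0856
grip_force: 0.0
cam in tool [ 0.06725197 -0.003571   -0.14366593] axes [[-0.01, -0.96, -0.29], [1.0, -0.01, -0.0], [0.0, -0.29, 0.96]] 321.7069891260054
 shift [155.4 133.3  12.8] turn -0.058 | [ 0.4165 -0.3255  0.3819] yaw 1.4325 tilt [0.0039 0.0019] F [ 1.   3.  -0.8] gap 0.0852 t 0.95 j6 0.89
```

```bash
python3 -m handwheel '[[40,33,3,0,1],[80,66,6,-0.03,1],[120,100,10,-0.06,1],[150,133,13,-0.06,1],[155,133,13,-0.06,1],[155,133,13,-0.06,1],[155,133,13,-0.06,1]]' | head -2
cat > m2.py <<'E'
from h import *
import sys
n=sys.argv[1]
im=imaging.read_camera("wrist"); np.savez(n+".npz",**im); cv2.imwrite(f"pics/{n}.png",im["color"])
rows([.5684,.211,.37],1.457)
E
python3 m2.py cage1
```

```text
clock: 1.65
tcp_pos: [0.5658, -0.199, 0.3681]
 shift [408.8 -37.1  -1.7] turn 0.016 | [ 0.5655 -0.1995  0.3685] yaw 1.4733 tilt [-0.0003 -0.0004] F [ 0.8 -0.6  0.1] gap 0.0856 t 1.7 j6 1.2
```

View pics/cage1.png

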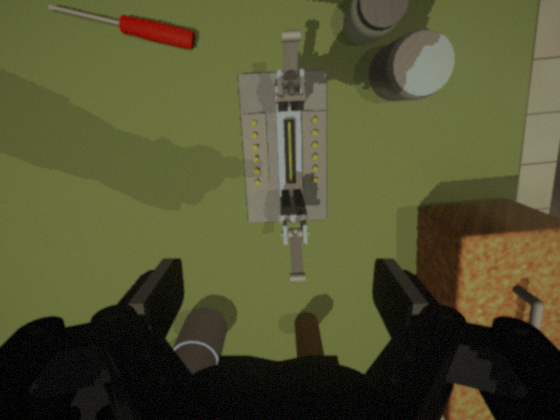

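The frame runs down the wrist image: plate corners at about (238,73), (327,70), (248,222), (327,219). The yellow contact line is at (290,150), the black guides at (289,100) and (293,203), and the lever tips at (291,36) and (298,276).

```bash
cat > m3.py <<'E'
from h import *
im=dict(np.load("cage1.npz")); w=cloud(im); hsv=cv2.cvtColor(im["color"],cv2.COLOR_BGR2HSV)
def rect(m,n):
    p=w[m]; r=cv2.minAreaRect((p[:,:2]*1000).astype(np.float32)); b=cv2.boxPoints(r)
    print(n,len(p),"c",np.round(r[0],1),"size",np.round(r[1],1),"ang",round(r[2],2),"z",np.percentile(p[:,2],[5,50,95]).round(4)); return p
H,S,V=[hsv[...,i].astype(int) for i in range(3)]
roi=np.zeros(H.shape,bool); roi[20:290,225:340]=1
z=w[...,2]
# plate: low saturation grey at z 4..16mm
m=roi&(z>.004)&(z<.016)&(S<75); m=cv2.morphologyEx(m.astype(np.uint8),cv2.MORPH_OPEN,np.ones((3,3)))
n,l,st,_=cv2.connectedComponentsWithStats(m.astype(np.uint8)); print(st[1:])
rect(m>0,"plate")
m=roi&(z>.1)&(z<.116); rect(m,"mouth-height")
for a,b,nm in((60,125,"+y guide"),(180,235,"-y guide")):
    mm=m.copy(); mm[:a]=0; mm[b:]=0; rect(mm,nm); rect(mm&(V<50),nm+" dark")
m=roi&(z>.012)&(z<.034)&(H>20)&(H<35)&(S>120); m[:, :275]=0; m[:,305:]=0
rect(m,"contacts")
for a,b,nm in((20,60,"tip+"),(255,290,"tip-")):
    mm=roi&(z>.12); mm[:a]=0; mm[b:]=0; p=rect(mm,nm); print(p[p[:,2]>p[:,2].max()-.015].mean(0).round(4))
E
python3 m3.py
```

```text
[[ 303   70   24   42  924]
 [ 238   72   89  151 5389]
 [ 281   72    3    3    9]
 [ 282   89    5    4   20]
 [ 289  193    4    4   16]]
plate 6358 c [ 575.1 -191.3] size [230.3 129.5] ang 86.91 z [0.0091 0.0108 0.0132]
mouth-height 828 c [ 582.3 -185.4] size [192.6  35.8] ang 87.21 z [0.1065 0.1085 0.1098]
+y guide 434 c [ 586.5 -110.4] size [42.7 34.6] ang 85.9 z [0.1072 0.1086 0.1098]
+y guide dark 108 c [ 587.1 -125.4] size [ 8.  26.3] ang 84.5 z [0.1071 0.1086 0.1095]
-y guide 394 c [ 578.4 -266.3] size [30.2 35.8] ang 86.35 z [0.1041 0.1084 0.1099]
-y guide dark 138 c [ 578.9 -256.2] size [ 9.9 29.2] ang 86.35 z [0.1022 0.1083 0.1097]
contacts 185 c [ 582.1 -200.1] size [104.9   9.9] ang 82.51 z [0.0235 0.025  0.0265]
tip+ 473 c [588.5 -68.7] size [23.1 17.3] ang 85.26 z [0.154  0.1676 0.1745]
[ 0.5891 -0.0654  0.1701]
tip- 343 c [ 576.2 -312.2] size [24.  16.7] ang 83.26 z [0.1511 0.1654 0.1752]
[ 0.5757 -0.3158  0.17  ]
```

```bash
python3 -m handwheel '[[50,-5,0,0,1],[100,-9,0,0,1],[150,-14,0,0,1],[200,-18,0,0,1],[250,-23,0,0,1],[300,-27,0,0.016,1],[350,-32,0,0.016,1],[390,-37,0,0.016,1]]' | head -2; python3 -m handwheel '[[0,0,25,0,1],[0,0,50,0,1],[0,0,50,0,1],[0,0,50,0,1]]'|head -2
python3 m2.py board1
```

```text
clock: 2.5
tcp_pos: [0.5666, 0.1937, 0.3692]
clock: 2.9
tcp_pos: [0.5667, 0.1917, 0.319]
 shift [ 19.1  -1.  -50.1] turn -0.0 | [0.5673 0.1919 0.3199] yaw 1.4567 tilt [0.0017 0.0002] F [0.4 0.1 1.1] gap 0.0855 t 2.95 j6 1.88
```

View pics/board1.png

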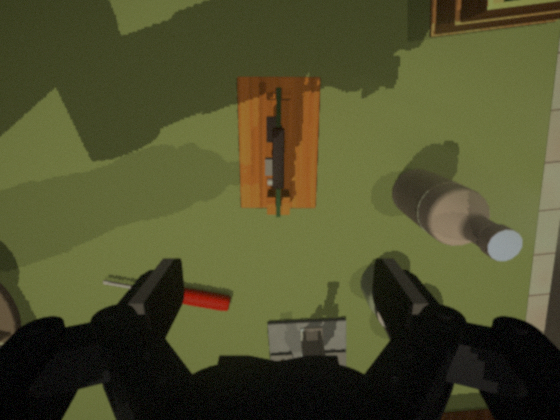

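The wrist view shows the stand at (279,143) with the black grip bar spanning (278,128)–(279,192); the white parts are on its left (−x) face.

```bash
python3 - <<'E'
from h import *
im=dict(np.load("board1.npz")); w=cloud(im); z=w[...,2]
roi=np.zeros(z.shape,bool); roi[70:225,230:325]=1
def rect(m,n):
    p=w[m]; r=cv2.minAreaRect((p[:,:2]*1000).astype(np.float32))
    print(n,len(p),"c",np.round(r[0],1),"size",np.round(r[1],1),"ang",round(r[2],2),"med",np.median(p,0).round(4))
    q=p-p.mean(0); u,s,v=np.linalg.svd(q[:,:2]); print("   mean",p.mean(0).round(4),"pca yaw",np.degrees(np.arctan(v[0,1]/v[0,0])).round(2))
rect(roi&(z>.13)&(z<.15),"grip")
rect(roi&(z>.105)&(z<.12),"shoulder")
rect(roi&(z>.105)&(z<.15),"both")
rect(roi&(z>.006)&(z<.018),"stand base")
rows([.5684,.211,.141-.019],1.457)
E
```

```text
grip 718 c [567.8 214.7] size [59.3 11.3] ang 83.22 med [0.5678 0.2157 0.1414]
   mean [0.5677 0.2154 0.1414] pca yaw 83.42
shoulder 312 c [569.6 214.3] size [138.5   7.3] ang 83.4 med [0.5721 0.2527 0.1124]
   mean [0.5694 0.2273 0.1124] pca yaw 83.2
both 1041 c [567.6 214.5] size [138.5  11.3] ang 83.46 med [0.5685 0.2197 0.1409]
   mean [0.5683 0.2193 0.1326] pca yaw 83.22
stand base 8235 c [567.8 213.3] size [180.2 110.1] ang 83.28 med [0.5771 0.2227 0.0125]
   mean [0.5692 0.2199 0.0125] pca yaw 83.63
 shift [ 19.   -1.4 197.9] turn -0.0 | [0.5673 0.1919 0.3199] yaw 1.4567 tilt [0.0017 0.0002] F [0.4 0.1 1.1] gap 0.0855 t 2.95 j6 1.88
```

```bash
python3 -m handwheel '[[10,-1,30,0,0.6],[22.5,-2,70,0,0.5],[22.5,-2,110,0,0.5],[22.5,-2,150,0,0.5],[22.5,-2,185,0,0.5],[22.5,-2,203,0,0.5],[22.5,-2,210,0,0.5],[22.5,-2,210,0,0.5]]' 
python3 -m handwheel '[[0,0,0,0,0.3],[0,0,0,0,0],[0,0,0,0,0],[0,0,0,0,0],[0,0,0,0,0],[0,0,0,0,0]]' 60
python3 -c "
from h import *
rows([.5678,.2145,.109],1.4547)"
```

```text
clock: 3.75
tcp_pos: [0.5683, 0.2152, 0.1089]
orientation: [0.0, 0.746, 0.666, 0.0]
wrist_force: [0.0, 0.5, 0.4]
finger_gap: 0.0424
grip_force: 0.0
clock: 4.35
tcp_pos: [0.5691, 0.216, 0.1104]
orientation: [0.001, 0.746, 0.666, 0.002]
wrist_force: [0.9, -0.5, 5.4]
finger_gap: 0.011
grip_force: 59.5
 shift [-1.6 -1.1  1.4] turn 0.004 | [0.5691 0.216  0.1104] yaw 1.4588 tilt [0.0042 0.0005] F [ 0.9 -0.5  5.4] gap 0.011 t 4.35 j6 1.91
```

```bash
python3 -m handwheel '[[0,0,-6,0,0],[0,0,-20,0,0],[0,0,-45,0,0],[0,0,-80,0,0],[0,0,-120,0,0],[0,0,-160,0,0],[0,0,-190,0,0],[0,0,-190,0,0]]' 
python3 -c "
from h import *
rows([.5826,-.191,.30],1.515)"
```

```text
clock: 5.15
tcp_pos: [0.5689, 0.2163, 0.3036]
orientation: [0.002, 0.745, 0.667, 0.003]
wrist_force: [0.9, 0.6, -1.5]
finger_gap: 0.0111
grip_force: 59.3
 shift [-403.2   59.     2.9] turn -0.056 | [0.5689 0.2163 0.3036] yaw 1.459 tilt [0.0076 0.0018] F [ 0.9  0.6 -1.5] gap 0.0111 t 5.15 j6 1.91
```

```bash
python3 -m handwheel '[[-25,4,0,0,0],[-70,11,0,0,0],[-115,17,0,0,0],[-160,24,0,0,0],[-205,30,0,0,0],[-250,37,0,-0.02,0],[-295,44,0,-0.04,0],[-340,50,0,-0.056,0]]' |head -2
python3 -m handwheel '[[-30,5,0,0,0],[-50,7,0,0,0],[-58,8,0,0,0],[-60,8,0,0,0],[-60,8,0,0,0],[-60,8,0,0,0]]' |head -2
python3 -c "
from h import *
rows([.5826,-.191,.22],1.515)"
```

```text
clock: 5.95
tcp_pos: [0.5783, -0.1291, 0.2969]
clock: 6.55
tcp_pos: [0.5838, -0.1867, 0.2982]
 shift [-4.4 -0.9 78.2] turn 0.001 | [ 0.5838 -0.1867  0.2982] yaw 1.5163 tilt [-0.0003  0.0005] F [ 0.6  0.5 -2.3] gap 0.0112 t 6.55 j6 1.18
```

```bash
python3 -m handwheel '[[-1,0,20,0,0],[-3,0,45,0,0],[-4,-1,65,0,0],[-4,-1,70,0,0],[-4,-1,70,0,0],[-4,-1,70,0,0]]' |head -2
python3 m2.py ins1; python3 - <<'E'
import cv2
i=cv2.imread("pics/ins1.png"); cv2.imwrite("pics/ins1c.png",cv2.resize(i[40:300,160:420],None,fx=2.3,fy=2.3,interpolation=cv2.INTER_CUBIC))
E
```

```text
clock: 7.15
tcp_pos: [0.5832, -0.1916, 0.2296]
 shift [ 401.3  -36.9 -140.6] turn 0.058 | [ 0.5834 -0.1918  0.2299] yaw 1.5155 tilt [ 0.0022 -0.0011] F [-1.2 -0.6 -2.1] gap 0.0113 t 7.2 j6 1.18
```

View pics/ins1c.png

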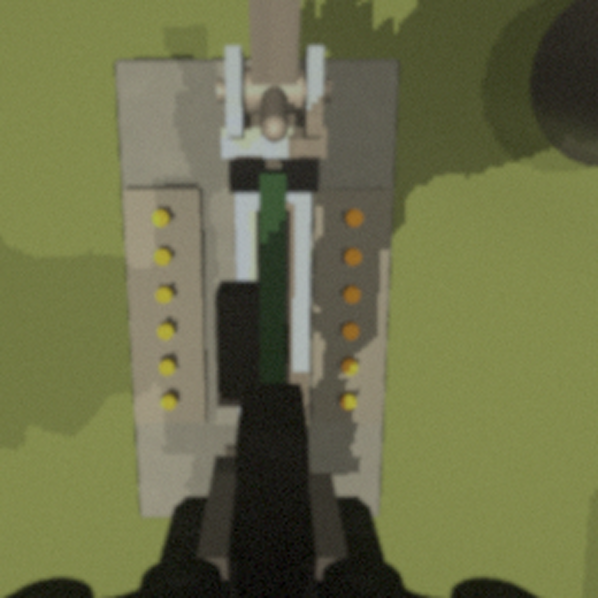

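The close view shows the green board (crop x 258–287, end at y≈172) over the +y guide, whose black lips span crop x 231–318, with the groove near x≈274.

```bash
cat > m4.py <<'E'
from h import *
import sys
im=dict(np.load(sys.argv[1]+".npz")); w=cloud(im); z=w[...,2]; c=im["color"].astype(int)
O=np.array([.5826,-.191]); a=1.515; ey=np.array([np.cos(a),np.sin(a)]); ex=np.array([ey[1],-ey[0]])
X=(w[...,:2]-O)@ex*1000; Y=(w[...,:2]-O)@ey*1000
s=sensors.get_state(); zb=s["tcp_pos"][2]-.0985+.1
g=(np.abs(z-zb)<.008)&(np.abs(X)<25)&(Y>32)&(Y<90)
print("board pts",g.sum(),"z",np.median(z[g])*1000,zb*1000,"Y max",np.percentile(Y[g],[90,98,100]).round(1))
for y0 in range(34,70,6):
    m=g&(Y>=y0)&(Y<y0+6)
    if m.sum()>5: print(" y",y0,"x lo/hi/mean",np.percentile(X[m],[2,98]).round(1),X[m].mean().round(2),m.sum())
l=(np.abs(z-.108)<.006)&(np.abs(X)<25)&(Y>50)&(Y<95); 
print("lips",l.sum(),"z",np.median(z[l])*1000)
for y0 in range(56,90,4):
    m=l&(Y>=y0)&(Y<y0+4)
    if m.sum()>5:
        h,_=np.histogram(X[m],bins=np.arange(-24,25,2)); print(" y",y0,np.percentile(X[m],[2,98]).round(1),h, "V",int(c[m].mean()))
E
python3 m4.py ins1
```

```text
board pts 942 z 231.50524798016005 231.3545100107711 Y max [65.1 67.6 68. ]
 y 34 x lo/hi/mean [-3.   1.5] -0.72 145
 y 40 x lo/hi/mean [-3.   1.5] -0.73 147
 y 46 x lo/hi/mean [-2.9  1.5] -0.75 149
 y 52 x lo/hi/mean [-3.4  1.4] -0.87 157
 y 58 x lo/hi/mean [-3.3  1.4] -0.96 177
 y 64 x lo/hi/mean [-3.3  1.4] -0.98 120
lips 913 z 108.46983881098893
 y 60 [-15.6  14.6] [ 0  0  0  0 15 14 18 12 18  0  0  0  0  0 18 12 18 12 18  6  0  0  0  0] V 52
 y 64 [-15.5  14.5] [ 0  0  0  0 10 15 12 13 15  5  1  0  0  2 15 10 15 10 15  5  0  0  0  0] V 40
 y 68 [-15.5  15.3] [ 0  0  0  3 10 15 10 15 15 10  5  2  3  6 15 10 15 10 15 11  2  0  0  0] V 66
 y 72 [-17.3  17. ] [ 0  0  0 16 10 17 10 16 13 13 15 11 15 10 14 10 15 10 15 14 11  0  0  0] V 154
 y 76 [-17.7  17.4] [ 0  0  0 14  6  7  6 17 11 17  7  1  3  5 16 13 17  8  7  9 12  0  0  0] V 143
 y 80 [-17.4  17.1] [0 0 0 2 0 0 0 3 2 2 0 0 0 0 2 2 7 0 0 0 2 0 0 0] V 118
```

```bash
python3 - <<'E'
from h import *
O=np.array([.5826,-.191]); a=1.515; ey=np.array([np.cos(a),np.sin(a)]); ex=np.array([ey[1],-ey[0]])
for n in("cage1","ins1"):
    im=dict(np.load(n+".npz")); w=cloud(im); z=w[...,2]; c=cv2.cvtColor(im["color"],cv2.COLOR_BGR2HSV).astype(int)
    X=(w[...,:2]-O)@ex*1000; Y=(w[...,:2]-O)@ey*1000
    p=(np.abs(z-.0105)<.006)&(c[...,1]<75)&(np.abs(X)<85)&(np.abs(Y)<130)
    q=p&(abs(abs(X+8)-45)<15); print(n,"plate Y",np.percentile(Y[q],[.5,99.5]).round(1), end=" X ")
    for y0 in(-90,0,90):
        q=p&(abs(Y-y0)<10); print(np.percentile(X[q],[1,99]).round(1) if q.sum()>20 else None,end=" ")
    print()
    l=(np.abs(z-.108)<.006)&(np.abs(X)<25)
    for s in(1,-1):
        m=l&(abs(Y*s-64)<4)
        if m.sum()>5: print("  lips",s,np.percentile(X[m],[2,98]).round(1),"V",[int(c[l&(abs(Y*s-k)<1)&(abs(X)>5)&(abs(X)<15)][:,2].mean()) for k in range(60,78,2)])
rows([0,0,0],1.515)
E
```

```text
cage1 plate Y [-113.6  113.3] X [-71.2  57.3] [-70.6  57. ] [-71.3  56.6] 
  lips 1 [-14.8  14. ] V [90, 55, 48, 47, 45, 52, 95, 112, 106]
  lips -1 [-14.7  14.3] V [37, 44, 46, 45, 42, 52, 91, 114, 113]
ins1 plate Y [-110.   113.7] X [-70.8  56.5] [-70.   56.9] [-71.1  56.3] 
  lips 1 [-15.5  14.6] V [78, 41, 40, 41, 42, 51, 122, 158, 159]
 shift [ 159.5 -593.6  228.4] turn 0.0 | [ 0.5834 -0.1918  0.2299] yaw 1.5155 tilt [ 0.0022 -0.0011] F [-1.2 -0.6 -2.1] gap 0.0113 t 7.2 j6 1.18
```

```bash
python3 -m handwheel '[[1,0,8,0.004,0],[1.5,0,14,0.008,0],[1.5,0,18,0.008,0],[1.5,0,20,0.008,0],[1.5,0,22,0.008,0],[1.5,0,24,0.008,0],[1.5,0,25.5,0.008,0],[1.5,0,27,0.008,0]]'
python3 -c "
from h import *
rows([.5834,-.1903,.2299],1.508)"
```

```text
clock: 8.0
tcp_pos: [0.5827, -0.1905, 0.2012]
orientation: [0.0, 0.729, 0.684, -0.0]
wrist_force: [0.2, -0.2, -2.3]
finger_gap: 0.011
grip_force: 59.3
 shift [  0.3   0.7 -28.7] turn -0.001 | [ 0.5827 -0.1905  0.2012] yaw 1.5068 tilt [ 0.0001 -0.0002] F [ 0.2 -0.2 -2.3] gap 0.011 t 8.0 j6 1.19
```

```bash
python3 -m handwheel '[[0,0,1,0,0],[0,0,2,0,0],[0,0,3,0,0],[0,0,4,0,0],[0,0,5,0,0],[0,0,6,0,0],[0,0,6,0,0]]'
python3 -c "
from h import *
rows([.5834,-.1903,.2299],1.508)"
```

```text
clock: 8.7
tcp_pos: [0.5831, -0.1903, 0.1973]
orientation: [0.001, 0.729, 0.684, 0.001]
wrist_force: [-1.7, 3.3, 8.5]
finger_gap: 0.011
grip_force: 60.9
 shift [ -0.    0.3 -32.6] turn -0.001 | [ 0.5831 -0.1903  0.1973] yaw 1.5071 tilt [ 0.0024 -0.001 ] F [-1.7  3.3  8.5] gap 0.011 t 8.7 j6 1.19
```

```bash
python3 m2.py ins2; python3 m4.py ins2; python3 -c "
from h import *
s=sensors.get_state();print(s['ft_torque'],s['wrist_force'])
i=cv2.imread('pics/ins2.png');cv2.imwrite('pics/ins2c.png',cv2.resize(i[60:300,200:380],None,fx=2.5,fy=2.5,interpolation=cv2.INTER_CUBIC))"
```

```text
shift [ 399.4  -39.9 -173.2] turn 0.05 | [ 0.5831 -0.1903  0.1973] yaw 1.507 tilt [ 0.0024 -0.001 ] F [-0.8  2.6  8.1] gap 0.0115 t 8.75 j6 1.19
board pts 932 z 198.94939210142977 198.77219738986417 Y max [66.  68.9 69.3]
 y 34 x lo/hi/mean [-2.8  1.7] -0.54 142
 y 40 x lo/hi/mean [-2.7  1.8] -0.49 143
 y 46 x lo/hi/mean [-2.7  1.8] -0.48 150
 y 52 x lo/hi/mean [-2.6  1.8] -0.36 150
 y 58 x lo/hi/mean [-2.5  1.8] -0.38 160
 y 64 x lo/hi/mean [-2.5  1.8] -0.3 142
lips 1221 z 108.4403734229262
 y 56 [-8.6 14.3] [0 0 0 0 0 0 0 1 3 3 0 0 0 0 3 3 3 3 3 1 0 0 0 0] V 96
 y 60 [-15.4  15.3] [ 0  0  0  0 18 13 17 17 15 15  0  0  0  0 17 17 18 18 18 12  0  0  0  0] V 46
 y 64 [-15.3  15.3] [ 0  0  0  0 16 14 18 18 18 18  0  0  0  0 18 17 17 18 18 12  0  0  0  0] V 45
 y 68 [-15.4  15.9] [ 0  0  1  2 13 18 18 17 18 18  5  6  4  9 15 19 19 18 18 14  4  0  0  0] V 71
 y 72 [-17.3  16.6] [ 0  0  1 17 18 17 18 18 18 18 18 14 18 21 21 19 18 18 18 18 12  0  0  0] V 150
 y 76 [-17.8  17.1] [ 0  0  0 14  9  9 13 20 21 18  6  2  1  4 16 18 18  6  6  7 12  0  0  0] V 144
 y 80 [-17.7  16.7] [0 0 0 4 0 0 6 4 3 1 0 0 0 0 2 3 8 0 0 0 2 0 0 0] V 112
 y 84 [-10.2   9.8] [0 0 0 0 0 0 6 0 0 0 0 0 0 0 0 0 4 0 0 0 0 0 0 0] V 67
[ 0.25860526  0.54162401 -0.13961076] [-0.79738019  2.64809184  8.05400482]
```

View pics/ins2c.png

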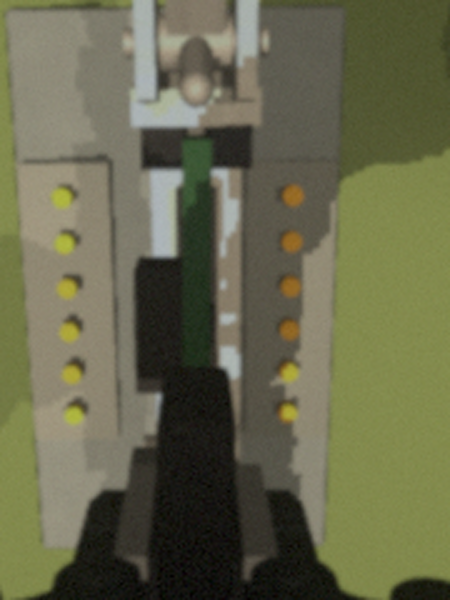

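The board end (crop (197,138)) is at the guide. Relative to the lips it sits about 0.4 mm left at this end, and the slope suggests over 1 mm left at the far end, so I lift, shift +x and untwist slightly.

```bash
python3 -m handwheel '[[0,0,-2,0,0],[0.5,0.6,-3,-0.006,0],[0.5,0.6,-3,-0.006,0],[0.5,0.6,-1,-0.006,0],[0.5,0.6,0,-0.006,0],[0.5,0.6,1,-0.006,0],[0.5,0.6,2,-0.006,0],[0.5,0.6,2,-0.006,0]]'
python3 -c "
from h import *
rows([.5834,-.1903,.2299],1.508)"
```

```text
clock: 9.55
tcp_pos: [0.5833, -0.19, 0.193]
orientation: [-0.0, 0.727, 0.686, -0.0]
wrist_force: [0.7, -0.4, -3.0]
finger_gap: 0.0109
grip_force: 59.2
 shift [ -0.3   0.1 -36.9] turn 0.005 | [ 0.5833 -0.19    0.193 ] yaw 1.5128 tilt [-0.0002 -0.    ] F [ 0.7 -0.4 -3. ] gap 0.0109 t 9.55 j6 1.18
```

```bash
python3 -m handwheel '[[0,0,3,0,0],[0,0,7,0,0],[0,0,11,0,0],[0,0,15,0,0],[0,0,20,0,0],[0,0,25,0,0],[0,0,29,0,0],[0,0,30,0,0]]'; python3 -c "
from h import *
rows([.5833,-.190,.1225],1.5128)"
```

```text
clock: 10.35
tcp_pos: [0.5833, -0.19, 0.1627]
orientation: [-0.0, 0.727, 0.686, -0.0]
wrist_force: [0.9, 0.6, -0.2]
finger_gap: 0.0113
grip_force: 59.3
 shift [-0.   0.1 40.2] turn 0.0 | [ 0.5833 -0.19    0.1627] yaw 1.5129 tilt [-0.0003  0.0001] F [ 0.9  0.6 -0.2] gap 0.0113 t 10.35 j6 1.18
```

```bash
python3 -m handwheel '[[0,0,5,0,0],[0,0,10,0,0],[0,0,15,0,0],[0,0,20,0,0],[0,0,25,0,0],[0,0,30,0,0],[0,0,33,0,0],[0,0,35,0,0]]'; python3 -c "
from h import *
rows([.5833,-.190,.1225],1.5128)"; python3 -m handwheel '[[0,0,1,0,0],[0,0,2,0,0],[0,0,3,0,0],[0,0,4,0,0],[0,0,4,0,0]]' ; python3 -c "
from h import *
rows([.5833,-.190,.1225],1.5128)"
```

```text
clock: 11.15
tcp_pos: [0.5833, -0.1901, 0.128]
orientation: [0.0, 0.727, 0.686, -0.0]
wrist_force: [0.5, -0.7, -1.4]
finger_gap: 0.0109
grip_force: 59.4
 shift [ 0.1 -0.   5.5] turn -0.0 | [ 0.5833 -0.1901  0.128 ] yaw 1.5128 tilt [ 0.     -0.0001] F [ 0.5 -0.7 -1.4] gap 0.0109 t 11.15 j6 1.18
clock: 11.65
tcp_pos: [0.5833, -0.1901, 0.1242]
orientation: [0.0, 0.727, 0.686, -0.0]
wrist_force: [2.0, 0.2, -2.9]
finger_gap: 0.0108
grip_force: 59.3
 shift [ 0.1 -0.   1.7] turn -0.0 | [ 0.5833 -0.1901  0.1242] yaw 1.5128 tilt [ 0.     -0.0001] F [ 2.   0.2 -2.9] gap 0.0108 t 11.65 j6 1.18
```

```bash
python3 -m handwheel '[[0,0,0.5,0,0],[0,0,0.7,0,0],[0,0,0.7,0,0]]' |sed -n '2p;4p'; python3 -m handwheel '[[0,0,0.5,0,0],[0,0,0.7,0,0],[0,0,0.7,0,0]]' |sed -n '2p;4p'
```

```text
tcp_pos: [0.5833, -0.1901, 0.1236]
wrist_force: [1.4, 0.5, -1.9]
tcp_pos: [0.5834, -0.1901, 0.1229]
wrist_force: [1.5, -0.1, -2.0]
```

```bash
python3 -m handwheel '[[0,0,0.5,0,0],[0,0,0.5,0,0],[0,0,0.5,0,0]]' |sed -n '2p;4p'; python3 -m handwheel '[[0,0,0.4,0,0],[0,0,0.4,0,0],[0,0,0.4,0,0]]' |sed -n '2p;4p'
```

```text
tcp_pos: [0.5833, -0.1901, 0.1225]
wrist_force: [0.9, -0.7, -0.3]
tcp_pos: [0.5834, -0.1901, 0.1224]
wrist_force: [0.4, -0.6, 2.2]
```

```bash
python3 -m handwheel '[[0,0,0,0,0.1],[0,0,0,0,0.2],[0,0,0,0,0.4],[0,0,0,0,0.4],[0,0,0,0,0.4],[0,0,-10,0,0.4],[0,0,-30,0,0.4],[0,0,-60,0,0.4]]'; python3 -m handwheel '[[0,0,-40,0,0.4],[0,0,-80,0,0.4],[0,0,-120,0,0.4],[0,0,-140,0,0],[0,0,-140,0,0],[0,0,-140,0,0]]'|head -2; python3 m2.py lev1; python3 - <<'E'
from h import *
im=dict(np.load("lev1.npz")); w=cloud(im); z=w[...,2]
O=np.array([.5826,-.191]); a=1.515; ey=np.array([np.cos(a),np.sin(a)]); ex=np.array([ey[1],-ey[0]])
X=(w[...,:2]-O)@ex*1000; Y=(w[...,:2]-O)@ey*1000
g=(z>.145)&(z<.158)&(abs(X)<20)&(abs(Y)<40); print("grip top z (137+..=24+129=153)",np.median(z[g]),"X",np.median(X[g]),"Y",np.percentile(Y[g],[1,99]))
for s in(1,-1):
    m=(z>.115)&(z<.25)&(abs(X)<14)&(Y*s>85)&(Y*s<170)
    if m.sum()<10: print(s,"none");continue
    far=Y[m]*s; t=m&(Y*s>np.percentile(far,99)-10)
    print("lever",s,m.sum(),"Ymax",far.max().round(1),"tip X",X[t].mean().round(1),"z max",np.percentile(z[t],[5,50,95]).round(4))
E
```

```text
clock: 13.65
tcp_pos: [0.5822, -0.1895, 0.1816]
orientation: [-0.002, 0.727, 0.686, -0.001]
wrist_force: [0.4, 0.3, -0.5]
finger_gap: 0.0343
grip_force: 0.0
clock: 14.25
tcp_pos: [0.5834, -0.1901, 0.3223]
 shift [399.4 -37.9 -48.7] turn 0.056 | [ 0.583  -0.1899  0.3211] yaw 1.5128 tilt [-0.0011  0.0004] F [ 0.1 -0.   0.3] gap -0.0003 t 14.3 j6 1.18
grip top z (137+..=24+129=153) 0.15344921503947478 X -1.1689658409968753 Y [-29.19019437  29.31046475]
lever 1 1312 Ymax 134.2 tip X -0.4 z max [0.1677 0.1731 0.1749]
-1 none
```

View pics/lev1.png

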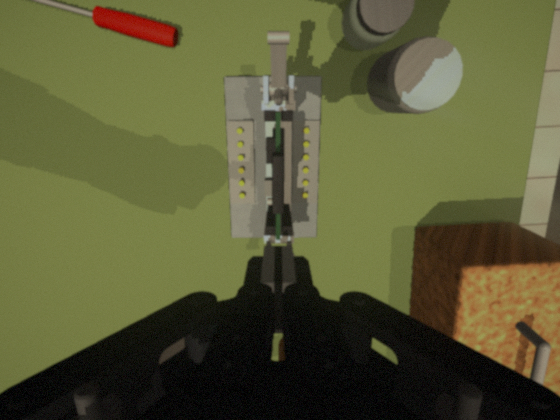

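The board's grip bar stands at (279,170) between the guides, its top at z = 153 mm, so it rests on the contacts. Lever a's tip is at (278,37), still open. Now I take closed fingers outside lever a.

```bash
python3 -m handwheel '[[40,0,0,0,0],[85,-1,0,0,0],[125,-1,20,0,0],[150,-1,50,0,0],[156,-1,90,0,0],[156,-1,130,0,0],[156,-1,155,0,0],[156,-1,159,0,0]]' |head -2
cat > st.py <<'E'
from h import *
s=sensors.get_state(); O=np.array([.5826,-.191]); a=1.515; ey=np.array([np.cos(a),np.sin(a)]); ex=np.array([ey[1],-ey[0]])
d=s["tcp_pos"][:2]-O; F=s["wrist_force"]; print("X",(d@ex*1000).round(1),"Y",(d@ey*1000).round(1),"z",(s["tcp_pos"][2]*1000).round(1),"F along Y",(F[:2]@ey).round(1),"Fx",(F[:2]@ex).round(1),"Fz",F[2].round(1),"t",s["clock"])
E
python3 st.py
```

```text
clock: 15.1
tcp_pos: [0.5873, -0.0332, 0.1573]
X -4.1 Y 157.8 z 157.3 F along Y -0.0 Fx 0.1 Fz -0.7 t 15.1
```

```bash
python3 -m handwheel '[[-6,4,-2,0,0],[-11,4,-3,0,0],[-14,4,-4,0,0],[-18,4,-7,0,0],[-22,4,-10,0,0],[-26,4,-12,0,0],[-30,4,-13,0,0],[-34,4,-14,0,0]]' |head -1;python3 st.py;  python3 -m handwheel '[[-4,0,-1,0,0],[-8,0,-2,0,0],[-12,0,-2,0,0],[-16,0,-2,0,0],[-20,0,-2,0,0],[-23,0,-2,0,0],[-24,0,-2,0,0]]' |head -1
python3 st.py
```

```text
clock: 15.9
X 5.1 Y 123.7 z 179.6 F along Y 7.5 Fx -0.6 Fz 7.9 t 15.9
clock: 16.6
X 5.3 Y 98.0 z 183.1 F along Y 2.8 Fx -2.4 Fz 12.4 t 16.6
```

```bash
cat > lv.py <<'E'
from h import *
import sys
n=sys.argv[1]; sg=int(sys.argv[2])
im=imaging.read_camera(n); np.savez("lv.npz",**im); w=cloud(im); z=w[...,2]
O=np.array([.5826,-.191]); a=1.515; ey=np.array([np.cos(a),np.sin(a)]); ex=np.array([ey[1],-ey[0]])
X=(w[...,:2]-O)@ex*1000; Y=(w[...,:2]-O)@ey*1000*sg
for y0 in range(20,160,6):
    m=(abs(X)<12)&(Y>=y0)&(Y<y0+6)&(z>.05)&(z<.3)
    if m.sum()>3: print(y0,m.sum(),"z pct",(np.percentile(z[m],[5,50,95])*1000).round(0),"X",np.percentile(X[m],[5,95]).round(0))
E
python3 lv.py wrist 1; python3 st.py
```

```text
20 49 z pct [153. 153. 154.] X [1. 5.]
26 59 z pct [150. 153. 154.] X [1. 5.]
62 7 z pct [108. 108. 109.] X [-12. -10.]
68 13 z pct [108. 108. 109.] X [-11.   9.]
74 43 z pct [107. 109. 131.] X [-11.  10.]
80 251 z pct [ 52.  65. 131.] X [-11.  10.]
86 575 z pct [ 98. 221. 237.] X [-10.  10.]
92 1010 z pct [118. 138. 232.] X [-10.   9.]
98 731 z pct [ 74. 204. 248.] X [-11.  11.]
104 6734 z pct [197. 242. 274.] X [-8. 10.]
110 5475 z pct [248. 263. 275.] X [-11.  11.]
116 1682 z pct [276. 279. 282.] X [-11.  11.]
X 5.3 Y 97.9 z 183.0 F along Y 2.1 Fx -2.5 Fz 12.6 t 16.65
```

```bash
python3 -m handwheel '[[0,0,0,0,0],[0,0,0,0,0],[0,0,0,0,0]]' |head -2;python3 st.py; python3 -m handwheel '[[3,0,0,0,0],[6,0,0,0,0],[8,0,0,0,0],[8,0,0,0,0]]' |head -1;python3 st.py
```

```text
clock: 16.95
tcp_pos: [0.5934, -0.0935, 0.183]
X 5.3 Y 97.9 z 183.0 F along Y 2.3 Fx -2.3 Fz 12.0 t 16.95
clock: 17.35
X 3.7 Y 107.0 z 178.8 F along Y 0.1 Fx -0.7 Fz 0.1 t 17.35
```

```bash
python3 -m handwheel '[[10,0,-10,0,0],[14,-3,-30,0,0],[14,-3,-60,0,0],[14,-3,-90,0,0],[14,-3,-100,0,0],[14,-3,-100,0,0],[14,-3,-100,0,0]]' |head -1;python3 st.py; python3 lv.py wrist 1; python3 - <<'E'
import cv2,numpy as np
c=np.load("lv.npz")["color"]; cv2.imwrite("pics/lv1.png",c)
E
```

```text
clock: 18.05
X 0.7 Y 121.3 z 278.1 F along Y -0.4 Fx -0.3 Fz 0.3 t 18.05
38 4 z pct [63. 64. 65.] X [-12. -10.]
56 12 z pct [107. 109. 109.] X [-11.  12.]
62 39 z pct [108. 108. 110.] X [-11.  12.]
68 22 z pct [107. 108. 110.] X [-10.  11.]
74 34 z pct [107. 109. 131.] X [-11.  12.]
80 104 z pct [ 51.  62. 131.] X [-10.  11.]
86 428 z pct [126. 162. 183.] X [-10.  10.]
92 283 z pct [ 98. 130. 143.] X [-10.  10.]
98 121 z pct [ 60. 121. 131.] X [-12.  12.]
122 354 z pct [285. 293. 299.] X [-11.  11.]
128 526 z pct [283. 292. 299.] X [-7.  5.]
```

View pics/lv1.png

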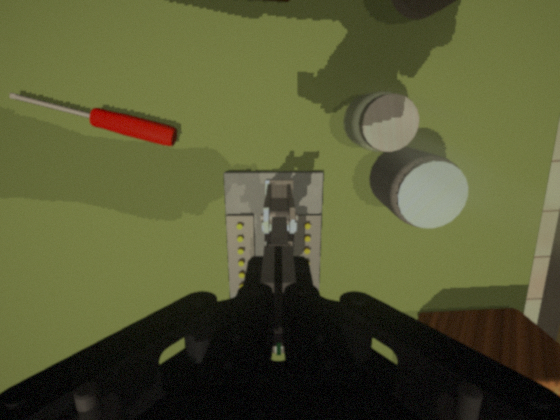

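The lever a handle now stands nearly upright at (279,190), its tip's outer side near Y≈90 mm, so about 0.28 rad. Lever b is next.

```bash
python3 -m handwheel '[[-25,0,0,0,0],[-70,0,0,0,0],[-115,0,0,0,0],[-160,0,0,0,0],[-205,0,0,0,0],[-250,0,0,0,0],[-280,0,0,0,0],[-280,0,0,0,0]]' |head -1;python3 -m handwheel '[[0,0,20,0,0],[0,0,60,0,0],[0,0,95,0,0],[0,0,115,0,0],[0,0,120,0,0],[0,0,120,0,0],[0,0,120,0,0]]' |head -1;python3 st.py
```

```text
clock: 18.9
clock: 19.6
X 0.8 Y -158.9 z 160.1 F along Y 0.1 Fx 0.1 Fz 1.4 t 19.6
```

```bash
python3 -m handwheel '[[6,-1,0,0,0],[11,-1,0,0,0],[14,-1,0,0,0],[18,-1,-2,0,0],[22,-1,-4,0,0],[26,-1,-6,0,0],[30,-1,-7,0,0],[34,-1,-8,0,0]]' |head -1;python3 st.py;  python3 -m handwheel '[[4,0,0,0,0],[8,0,0,0,0],[12,0,0,0,0],[16,0,0,0,0],[20,0,0,0,0],[23,0,0,0,0],[25,0,0,0,0],[25,0,0,0,0]]' |head -1
python3 st.py
```

```text
clock: 20.4
X 0.2 Y -128.0 z 169.6 F along Y -7.7 Fx -2.1 Fz 6.1 t 20.4
clock: 21.2
X -0.4 Y -99.7 z 167.2 F along Y -3.0 Fx 1.1 Fz 2.5 t 21.2
```

```bash
python3 -m handwheel '[[1,0,0,0,0],[2,0,0,0,0],[3,0,0,0,0],[4,0,0,0,0],[4,0,0,0,0]]' |head -1;python3 st.py;  python3 -m handwheel '[[1,0,0,0,0],[2,0,0,0,0],[3,0,0,0,0],[4,0,0,0,0],[5,0,0,0,0],[5,0,0,0,0]]' |head -1
python3 st.py
```

```text
clock: 21.7
X -0.5 Y -96.5 z 166.8 F along Y -5.0 Fx 1.1 Fz 1.9 t 21.7
clock: 22.3
X -0.5 Y -91.8 z 166.2 F along Y -7.2 Fx 1.6 Fz -0.8 t 22.3
```

```bash
python3 -m handwheel '[[-5,0,0,0,0],[-14,0,0,0,0],[-16,0,-20,0,0],[-16,0,-60,0,0],[-16,0,-100,0,0],[-10,0,-110,0,0],[20,0,-110,0,0],[60,0,-110,0,0]]' |head -1;python3 -m handwheel '[[45,0,0,0,0],[90,0,0,0,0],[125,0,0,0,0],[148,0,0,0,0],[151,0,0,0,0],[151,0,0,0,0],[151,0,0,0,0]]' |head -1; python3 st.py; python3 lv.py wrist 1
```

```text
clock: 23.1
clock: 23.8
X -0.3 Y 119.3 z 276.4 F along Y -0.7 Fx -1.2 Fz -0.0 t 23.8
56 14 z pct [108. 109. 109.] X [-11.  12.]
62 35 z pct [108. 109. 110.] X [-11.  12.]
68 23 z pct [108. 109. 110.] X [-10.  11.]
74 33 z pct [108. 109. 131.] X [-11.  11.]
80 107 z pct [ 51.  62. 131.] X [-11.  11.]
86 461 z pct [128. 164. 185.] X [-9. 10.]
92 278 z pct [ 99. 129. 144.] X [-10.  10.]
98 124 z pct [ 61. 121. 131.] X [-12.  12.]
122 381 z pct [284. 292. 299.] X [-12.  11.]
128 578 z pct [282. 291. 299.] X [-8.  4.]
```

```bash
python3 -m handwheel '[[0,0,20,0,0],[0,0,55,0,0],[0,0,90,0,0],[0,0,107,0,0],[-3,0,110,0,0],[-8,0,110,0,0],[-13,0,110,0,0],[-16,0,110,0,0]]' |head -1; python3 st.py; python3 -m handwheel '[[-1,0,0,0,0],[-2,0,0,0,0],[-4,0,0,0,0],[-5,0,0,0,0],[-7,0,0,0,0],[-8,0,0,0,0],[-9,0,0,0,0],[-9,0,0,0,0]]' |head -1; python3 st.py
```

```text
clock: 24.65
X 0.9 Y 102.8 z 168.6 F along Y -0.7 Fx 0.0 Fz -0.4 t 24.65
clock: 25.45
X -0.0 Y 95.6 z 166.9 F along Y 4.6 Fx 0.5 Fz 1.6 t 25.45
```

```bash
python3 -m handwheel '[[-1,0,0,0,0],[-2,0,0,0,0],[-3,0,0,0,0],[-4,0,0,0,0],[-4,0,0,0,0]]' |head -1; python3 st.py; python3 -m handwheel '[[-1,0,0,0,0],[-2,0,0,0,0],[-3,0,0,0,0],[-3,0,0,0,0]]' |head -1; python3 st.py;  python3 -m handwheel '[[-1,0,0,0,0],[-1.5,0,0,0,0],[-1.5,0,0,0,0]]' |head -1; python3 st.py
```

```text
clock: 25.95
X -0.1 Y 92.0 z 166.4 F along Y 6.6 Fx 1.7 Fz -1.6 t 25.95
clock: 26.35
X -0.3 Y 89.5 z 166.2 F along Y 7.3 Fx 2.0 Fz -3.4 t 26.35
clock: 26.65
X -0.4 Y 88.2 z 166.1 F along Y 8.1 Fx 2.1 Fz -1.6 t 26.65
```

```bash
for i in 1; do python3 -m handwheel '[[-0.8,0,0,0,0],[-1.5,0,0,0,0],[-1.5,0,0,0,0]]' |head -1; python3 st.py; python3 -m handwheel '[[-0.8,0,0,0,0],[-1.5,0,0,0,0],[-1.5,0,0,0,0]]' |head -1; python3 st.py; python3 -m handwheel '[[-0.7,0,0,0,0],[-1,0,0,0,0],[-1,0,0,0,0]]' |head -1; python3 st.py; done
```

```text
clock: 26.95
X -0.6 Y 86.9 z 166.0 F along Y 8.5 Fx 2.1 Fz -2.4 t 26.95
clock: 27.25
X -0.6 Y 86.7 z 166.0 F along Y 12.2 Fx 2.2 Fz -1.9 t 27.25
clock: 27.55
X -0.6 Y 86.5 z 165.9 F along Y 13.9 Fx 1.8 Fz 0.2 t 27.55
```

```bash
python3 -m handwheel '[[5,0,0,0,0],[16,0,0,0,0],[18,0,-20,0,0],[18,0,-60,0,0],[18,0,-100,0,0],[10,0,-110,0,0],[-20,0,-110,0,0],[-60,0,-110,0,0]]' |head -1;python3 -m handwheel '[[-45,0,0,0,0],[-90,0,0,0,0],[-125,0,0,0,0],[-143,0,0,0,0],[-145,0,0,0,0],[-145,0,0,0,0],[-145,0,0,0,0]]' |head -1; python3 st.py
```

```text
clock: 28.35
clock: 29.05
X -0.5 Y -120.9 z 277.1 F along Y 0.3 Fx 0.3 Fz -0.2 t 29.05
```

```bash
python3 -m handwheel '[[0,0,20,0,0],[0,0,55,0,0],[0,0,90,0,0],[0,0,107,0,0],[5,0,111,0,0],[12,0,111,0,0],[18,0,111,0,0],[23,0,111,0,0]]' |head -1; python3 st.py; python3 -m handwheel '[[1,0,0,0,0],[2,0,0,0,0],[4,0,0,0,0],[5,0,0,0,0],[6,0,0,0,0],[7,0,0,0,0],[8,0,0,0,0],[8,0,0,0,0]]' |head -1; python3 st.py
```

```text
clock: 29.85
X 0.4 Y -98.7 z 167.9 F along Y -0.4 Fx -0.9 Fz 1.2 t 29.85
clock: 30.65
X -0.6 Y -92.1 z 165.9 F along Y -3.2 Fx -0.5 Fz -0.7 t 30.65
```

```bash
python3 -m handwheel '[[0.7,0,0,0,0],[1.4,0,0,0,0],[2.2,0,0,0,0],[3,0,0,0,0],[3,0,0,0,0]]' |head -1; python3 st.py; python3 -m handwheel '[[0.8,0,0,0,0],[1.5,0,0,0,0],[1.5,0,0,0,0]]' |head -1; python3 st.py; python3 -m handwheel '[[0.8,0,0,0,0],[1.5,0,0,0,0],[1.5,0,0,0,0]]' |head -1; python3 st.py
```

```text
clock: 31.15
X -0.6 Y -89.8 z 165.9 F along Y -5.3 Fx 0.0 Fz -2.0 t 31.15
clock: 31.45
X -0.6 Y -88.4 z 165.9 F along Y -5.7 Fx 0.6 Fz -1.8 t 31.45
clock: 31.75
X -0.6 Y -87.1 z 166.0 F along Y -5.8 Fx 1.1 Fz -2.1 t 31.75
```

```bash
python3 -m handwheel '[[0.8,0,0,0,0],[1.2,0,0,0,0],[1.2,0,0,0,0]]' |head -1; python3 st.py; python3 -m handwheel '[[0.8,0,0,0,0],[1.2,0,0,0,0],[1.2,0,0,0,0]]' |head -1; python3 st.py; python3 -m handwheel '[[0.5,0,0,0,0],[0.8,0,0,0,0],[0.8,0,0,0,0]]' |head -1; python3 st.py
```

```text
clock: 32.05
X -0.5 Y -86.3 z 166.0 F along Y -7.7 Fx 0.1 Fz -2.1 t 32.05
clock: 32.35
X -0.5 Y -86.0 z 166.0 F along Y -9.2 Fx -0.0 Fz -2.5 t 32.35
clock: 32.65
X -0.5 Y -85.9 z 166.1 F along Y -11.3 Fx -0.9 Fz -4.1 t 32.65
```

```bash
python3 -m handwheel '[[-5,0,0,0,0],[-16,0,0,0,0],[-18,0,-20,0,0],[-18,0,-60,0,0],[-18,0,-105,0,0],[-20,0,-150,0,0],[-30,0,-180,0,0],[-70,0,-190,0,0]]' |head -1;python3 -m handwheel '[[-25,0,0,0,0],[-50,0,0,0,0],[-60,0,0,0,0],[-60,0,0,0,0],[-60,0,0,0,0]]' |head -1; python3 st.py
python3 - <<'E'
from h import *
im=imaging.read_camera("wrist"); w=cloud(im); z=w[...,2]; cv2.imwrite("pics/end.png",im["color"])
O=np.array([.5826,-.191]); a=1.515; ey=np.array([np.cos(a),np.sin(a)]); ex=np.array([ey[1],-ey[0]])
X=(w[...,:2]-O)@ex*1000; Y=(w[...,:2]-O)@ey*1000
g=(abs(X)<8)&(abs(Y)<30)&(z>.135)&(z<.16); print("grip top",[(np.median(z[g&(abs(Y-k)<6)])*1000).round(1) for k in(-24,0,24)],"X",[np.median(X[g&(abs(Y-k)<6)]).round(1) for k in(-24,0,24)],np.percentile(Y[g],[1,99]).round(1))
for s in(1,-1):
    m=(z>.165)&(z<.2)&(abs(X)<14)&(Y*s>45)&(Y*s<110); print("tip",s,m.sum(),np.percentile(Y[m]*s,[2,50,98]).round(1) if m.any() else "",(np.percentile(z[m],95)*1000).round(1) if m.any() else "")
E
```

```text
clock: 33.45
clock: 33.95
X -0.8 Y -212.1 z 355.6 F along Y 0.2 Fx 0.1 Fz -0.9 t 33.95
  return _methods._mean(a, axis=axis, dtype=dtype,
  ret = ret.dtype.type(ret / rcount)
Traceback (most recent call last):
IndexError: index -1 is out of bounds for axis 0 with size 0
```

View pics/end.png

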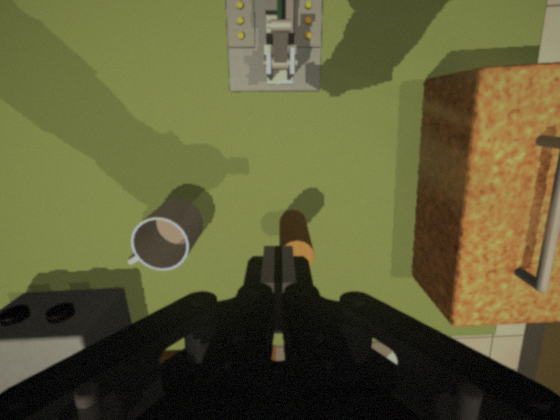

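The frame is at the top edge (lever b leaning in at (280,55)); the camera is too far back, so I move over the frame to check.

```bash
python3 -m handwheel '[[20,0,-5,0,0.3],[60,0,-10,0,0.6],[100,0,-15,0,1],[140,0,-20,0,1],[180,0,-20,0,1],[195,0,-20,0,1],[195,0,-20,0,1],[195,0,-20,0,1]]' |head -1; python3 st.py
python3 - <<'E'
from h import *
im=imaging.read_camera("wrist"); w=cloud(im); z=w[...,2]
O=np.array([.5826,-.191]); a=1.515; ey=np.array([np.cos(a),np.sin(a)]); ex=np.array([ey[1],-ey[0]])
X=(w[...,:2]-O)@ex*1000; Y=(w[...,:2]-O)@ey*1000
g=(abs(X)<8)&(abs(Y)<30)&(z>.135)&(z<.16); print(g.sum(),"grip top",[(np.median(z[g&(abs(Y-k)<6)])*1000).round(1) for k in(-24,0,24)],"X",[np.median(X[g&(abs(Y-k)<6)]).round(1) for k in(-24,0,24)])
for s in(1,-1):
    m=(z>.165)&(z<.2)&(abs(X)<14)&(Y*s>45)&(Y*s<110); print("tip",s,m.sum(),np.percentile(Y[m]*s,[2,50,98]).round(1) if m.any() else "",(np.percentile(z[m],95)*1000).round(1) if m.any() else "")
E
```

```text
clock: 34.8
X -0.4 Y -17.0 z 376.3 F along Y -0.3 Fx 0.6 Fz 0.8 t 34.8
515 grip top [np.float64(147.9), np.float64(147.8), np.float64(147.7)] X [np.float64(-0.8), np.float64(-0.3), np.float64(-1.4)]
tip 1 244 [62.9 68.5 77. ] 183.3
tip -1 144 [64.1 67.  72.5] 183.5
```

```bash
python3 -c "
from workcell import workorder
print(workorder.hand_in())"
```

```text
the job is handed in; nothing more can be done
None
```

I handed the job in: the board is seated at about 18.7 mm above the frame's underside (home is about 18.5), both levers are up against their stops, the robot touches nothing, and the clock read about 35 s. The judge's verdict was not reported back.

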